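# Set out the guide rollers in size order on the change-over rail

## Task

Get the next set of guide rollers ready for fitting: put the four loose cream nylon rollers upright over the four pins of the blue change-over rail, one to a pin and down on its seat, in order of size with the largest on the pin next to the pull handle and the smallest at the far end. Do not knock or shift the dial indicator that stands among them.

Things in the scene. Friction and masses are not known exactly. Their poses are not given: they have to be found in the camera images.
- roller_38: loose cream nylon guide roller standing upright, 38 mm outside diameter, 34 mm tall, with a shallow groove round its middle, a dark steel bush and a 26 mm bore right through; the smallest of the four. Origin: centre of its underside, z up along the bore.
- roller_48: loose cream nylon guide roller standing upright, 48 mm outside diameter, 40 mm tall, with a shallow groove round its middle, a dark steel bush and a 26 mm bore right through; second smallest of the four. Origin: centre of its underside, z up along the bore.
- roller_58: loose cream nylon guide roller standing upright, 58 mm outside diameter, 46 mm tall, with a shallow groove round its middle, a dark steel bush and a 26 mm bore right through; second largest of the four. Origin: centre of its underside, z up along the bore.
- roller_68: loose cream nylon guide roller standing upright, 68 mm outside diameter, 52 mm tall, with a shallow groove round its middle, a dark steel bush and a 26 mm bore right through; the largest of the four. Origin: centre of its underside, z up along the bore.
- pin_a: one of four alike fixed steel pins, 90 mm apart along the blue rail (letters in no order): a round seat, 34 mm across, 4 mm thick, with an upright pin of 10 mm diameter, its tapered tip 30 mm above the origin. Origin: centre of the seat's underside, on the rail's flat top, 25 mm above the table; a roller rests on the seat, its underside 4 mm above the origin. x across the rail, y along it.
- pin_b: one of four alike fixed steel pins, 90 mm apart along the blue rail (letters in no order): a round seat, 34 mm across, 4 mm thick, with an upright pin of 10 mm diameter, its tapered tip 30 mm above the origin. Origin: centre of the seat's underside, on the rail's flat top, 25 mm above the table; a roller rests on the seat, its underside 4 mm above the origin. x across the rail, y along it.
- pin_c: one of four alike fixed steel pins, 90 mm apart along the blue rail (letters in no order): a round seat, 34 mm across, 4 mm thick, with an upright pin of 10 mm diameter, its tapered tip 30 mm above the origin. Origin: centre of the seat's underside, on the rail's flat top, 25 mm above the table; a roller rests on the seat, its underside 4 mm above the origin. x across the rail, y along it.
- pin_d: one of four alike fixed steel pins, 90 mm apart along the blue rail (letters in no order): a round seat, 34 mm across, 4 mm thick, with an upright pin of 10 mm diameter, its tapered tip 30 mm above the origin. Origin: centre of the seat's underside, on the rail's flat top, 25 mm above the table; a roller rests on the seat, its underside 4 mm above the origin. x across the rail, y along it.
- pull_handle: fixed black bar handle, an upright loop 58 mm wide across the rail, 55 mm high, 10 mm thick, at one end of the blue rail (either end; at the other is a low steel block, 23 mm high). Origin: at its foot, mid-rail, on the rail's top; y along the rail. Pins are 70, 160, 250, 340 mm from it. The rail: an upturned channel, 70 mm wide, 460 long, 25 high, fixed to the table.
- dial_indicator: loose dial indicator on a dark magnetic foot, 44 x 40 mm, 116 mm high in all, with a round white-faced dial of 44 mm diameter on a thin post; stands among the rollers, on the robot's side of them. Origin: centre of the underside of its foot, z up.

How it is judged:
At the end, for the whole second after the job is handed in: Each roller is at rest upright (0.1 rad) over a pin, axes within 11 mm, underside on the seat (26 to 33 mm above the table), in size order along the rail: the 68 mm roller on the pin nearest the pull handle, then 58, 48, and 38 mm farthest; the dial indicator not moved over 15 mm or tipped ((horizontal distance between roller_68 and pin_a below 0.011 m or horizontal distance between roller_68 and pin_b below 0.011 m or horizontal distance between roller_68 and pin_c below 0.011 m or horizontal distance between roller_68 and pin_d below 0.011 m) and horizontal distance between roller_68 and pull_handle between 0.05 and 0.09 m and height (world z) of roller_68 between 0.026 and 0.033 m and angle between each of roller_68, roller_58, roller_48, roller_38's own z axis and vertical below 0.1 rad and linear speed of each of roller_68, roller_58, roller_48, roller_38 below 0.02 m/s and (horizontal distance between roller_58 and pin_a below 0.011 m or horizontal distance between roller_58 and pin_b below 0.011 m or horizontal distance between roller_58 and pin_c below 0.011 m or horizontal distance between roller_58 and pin_d below 0.011 m) and horizontal distance between roller_58 and pull_handle between 0.14 and 0.18 m and height (world z) of roller_58 between 0.026 and 0.033 m and (horizontal distance between roller_48 and pin_a below 0.011 m or horizontal distance between roller_48 and pin_b below 0.011 m or horizontal distance between roller_48 and pin_c below 0.011 m or horizontal distance between roller_48 and pin_d below 0.011 m) and horizontal distance between roller_48 and pull_handle between 0.23 and 0.27 m and height (world z) of roller_48 between 0.026 and 0.033 m and (horizontal distance between roller_38 and pin_a below 0.011 m or horizontal distance between roller_38 and pin_b below 0.011 m or horizontal distance between roller_38 and pin_c below 0.011 m or horizontal distance between roller_38 and pin_d below 0.011 m) and horizontal distance between roller_38 and pull_handle between 0.32 and 0.36 m and height (world z) of roller_38 between 0.026 and 0.033 m); the robot touches nothing.
It fails at once if the dial indicator is shifted by more than 15 mm or tipped (distance of dial_indicator from where it was at the start of the episode above 0.015 m or angle between dial_indicator's own z axis and vertical above 0.2 rad).
It also fails if it takes over 102 s, if anything falls off the work surface, if the arm or the gripper's body presses on something with over 40 N, if the wrist force passes 120 N, or if a joint passes its speed limit or range.

## Robot

A 6-joint arm with a two-finger parallel gripper is mounted at the origin on the work surface. World frame = base frame: x ahead of the robot, y to its left, z up, the work surface at z = 0. Lengths are in m, angles in rad, forces in N, time in s.
With the tool pointing down it reaches from about 0.225 to 0.875 m from the base axis. Payload 3.4 kg.
Tool frame: the origin (TCP) lies at the very end of the fingers, on their centre line; the grasp point (between the pads) lies 19 mm behind it; z points along the fingers, y is the direction in which the jaws open and shut (so a half turn about z gives the same grasp; the last joint's range is limited). The gripper opens to 85 mm and grips with 20 to 120 N. Pads are 22 mm wide; open, the fingers measure 114 mm over their backs; the gripper's body (76 mm by 85 mm) begins 54 mm behind the grasp point. The pads swing forward as they close: fully open they stand 13 mm farther back than shut.
Start: joints at [1.119, 0.276, 1.505, -0, 1.361, -0.121], TCP at [0.187, 0.544, 0.231] pointing down, gripper open.
Joint ranges: [-2.89, 2.89], [-0.75, 2.08], [0.22, 2.7], [-1.18, 4.32], [0.11, 2.71], [-2.7, 2.7]. Speed limits (rad/s): [2.57, 2.57, 3.14, 3.14, 3.14, 3.14].

## Interface

Orientations are given as a unit quaternion [w, x, y, z].
In Python, from rig import telemetry, optics, order gives the robot as it stands.
- The arm moves only by the shell command python3 -m creep 'ROWS' [FORCE]. ROWS is a JSON object of lists of equal length, an entry for each row: "slide": the shift along the world's x, y, z normalised to -1 to 1, where 1 is 0.15 m, a list of three; "twist": the turn, a rotation vector about the world's x, y, z normalised to -1 to 1, where 1 is 360 degrees, a list of three; "fingers": the gripper's target within -1 to 1 (fully open at 1, half-way at 0, shut at -1). A call has 1 to 20 rows; each row is the pose to reach, as a shift and turn from the pose commanded when the call began, turning the shorter way round; what a row does not reach only later rows make up. A row lasts 1/10 s, in which the tool goes at most 50 mm and 8.59 degrees, less where a joint would pass 70% of its speed; a pose out of reach is approached as far as the arm can. A call with a number of a shift or a turn outside -1 to 1 is refused whole. A call with a gripper value outside its range is refused whole. The fingers move at their own pace and stop on an object; FORCE is the grip in N (left out, the last holds). Time passes only in rows, so rows that repeat a pose let the fingers close. It gives the time, the measured TCP pose, the force and the opening at its end, in the units of the state.
- telemetry.get_state(): the state, without advancing time (a new reading comes with each control period).
- optics.get_image(name): name is "side" or "top" or "wrist"; returns a dict with "img" (400x640x3 uint8, blue, green, red), "depth" (400x640 float32, m along the optical axis (not along the pixel's ray), 0 where there is no reading), "fovy" (degrees; the focal length in pixels is half the picture's height over the tangent of half this angle, whatever the lens; pixels are square), "cx", "cy" (the principal point, pixels), "world_from_camera" (4x4, takes a point from camera to world coordinates). Camera axes: x right, y down, z forward; pixel columns grow to the right and rows downward; lengths in m; the calibration is good to about 2 mm. A picture is of the moment at which its call begins.
- order.sign_off(): hands the job in, once; it reports no verdict.
The state is a dict: "clock": time; "qpos": joint angles; "qd": joint speeds; "effort": joint torques, N m; "position": TCP position; "ee_rot": TCP orientation; "contact_force": force on the tool from outside, world axes, zero at the start; "moment": the same for the moment, N m; "width": finger opening in m.
Only numpy, scipy, OpenCV 4.12 (cv2) and the standard library are available. Lean on these libraries where they do the work, as an engineer would, in place of code of your own. Each camera call takes 0.05 s, during which the arm holds its last target.

## Working session

There is one attempt and no reset: what is moved stays moved. The work goes in short steps, Python scripts to look and compute and a shell command to move; the robot and the scene stay as the last step left them, time stands still between calls to the robot, and variables do not carry over. Pictures are saved under pics/ and viewed, and the job is handed in when it is done.

```bash
ls; mkdir -p pics; python3 - <<'E'
from rig import telemetry, optics
import cv2,numpy as np
print(telemetry.get_state())
for n in ["top","side"]:
    d=optics.get_image(n); cv2.imwrite(f"pics/{n}0.png",d["img"]); np.savez(f"pics/{n}0.npz",**{k:d[k] for k in d})
    print(n,d["fovy"],d["cx"],d["cy"],np.round(d["world_from_camera"],3).tolist())
E
```

```text
pics
{'clock': 0.0, 'qpos': array([ 1.11898501e+00,  2.76548166e-01,  1.50616034e+00, -1.57929721e-05,
        1.36072078e+00, -1.21029652e-01]), 'qd': array([ 0.00040447, -0.00144769,  0.00027621,  0.00037358, -0.00040423,
        0.0010118 ]), 'effort': array([-1.06584008e-03, -4.16776764e+01, -2.45800102e+01, -6.18447648e-04,
        1.09559525e-02,  1.01079780e-05]), 'position': array([0.18653234, 0.54331633, 0.23045559]), 'ee_rot': array([-2.52035966e-04,  1.64636143e-01,  9.86353941e-01, -8.83085820e-04]), 'contact_force': array([-0.3759883 ,  0.35952321, -0.4424615 ]), 'moment': array([-0.0106246 , -0.00159934,  0.05024052]), 'width': 0.0855713070071229}
top 52.907975379793896 317.2031904490159 203.81840630321813 [[-0.016, -0.987, 0.163, 0.382], [-1.0, 0.014, -0.01, 0.008], [0.008, -0.163, -0.987, 0.939], [0.0, 0.0, 0.0, 1.0]]
side 55.08694788621265 316.8400115726991 198.4909457882151 [[-0.941, -0.152, 0.303, 0.25], [-0.339, 0.457, -0.823, 0.65], [-0.013, -0.876, -0.481, 0.428], [0.0, 0.0, 0.0, 1.0]]
```

View pics/top0.png

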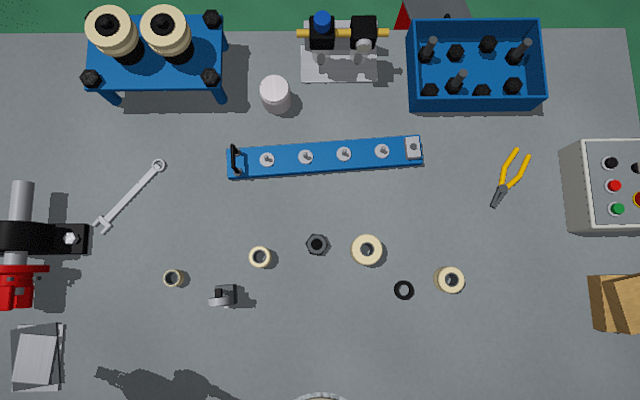

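View pics/side0.png

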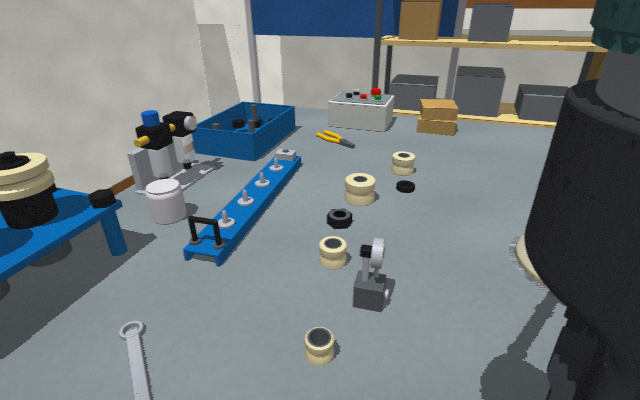

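The top view shows the handle at (235,158), the pins at (267,159), (306,157), (344,154) and (382,151), and the steel block at (413,147). The rollers look to be at (173,277) for the smallest, (260,257), (367,250) for the largest and (451,280), with the dial at (222,295). I'll measure these next.

```bash
cat > h.py <<'E'
import numpy as np,cv2
def cloud(d):
    f=200/np.tan(np.radians(float(d["fovy"]))/2)
    v,u=np.mgrid[0:400,0:640]; z=d["depth"].astype(float)
    p=np.stack([(u-d["cx"])/f*z,(v-d["cy"])/f*z,z,np.ones_like(z)],-1)
    w=p@np.array(d["world_from_camera"]).T
    w=w[...,:3]; w[z<=0]=np.nan
    return w
E
python3 - <<'E'
import numpy as np,cv2
from h import *
for n in ["top","side"]:
    d=np.load(f"pics/{n}0.npz"); w=cloud(d)
    print(n,"table z",np.nanmedian(w[320:340,420:560,2]) if n=="top" else np.nanmedian(w[230:300,420:500,2]))
    if n=="top": S={"r38":(173,277),"r48":(260,257),"r68":(367,250),"r58":(451,280)}
    else: S={"r38":(320,343),"r48":(333,252),"r68":(360,188),"r58":(403,162)}
    for k,(u,v) in S.items():
        a=w[v-28:v+28,u-28:u+28].reshape(-1,3); c=d["img"][v-28:v+28,u-28:u+28].reshape(-1,3).astype(int)
        zt=np.nanpercentile(a[(c[:,2]-c[:,0]>15)],97,axis=0)[2]
        H={"r38":.034,"r48":.04,"r58":.046,"r68":.052}[k]
        m=(abs(a[:,2]-H)<.004)
        b=a[m]; (x,y),r=cv2.minEnclosingCircle(b[:,:2].astype(np.float32))
        print(k,"ztop",round(zt,4),"n",m.sum(),"c",round(x,4),round(y,4),"diam",round(2*r,4), "bbox",np.round([b[:,0].min(),b[:,0].max(),b[:,1].min(),b[:,1].max()],4))
    if n=="top":
        P=[(267,159),(306,157),(344,154),(382,151)]
        for u,v in P:
            a=w[v-12:v+12,u-12:u+12].reshape(-1,3); m=(a[:,2]>.036)
            s=(abs(a[:,2]-.029)<.002); c=d["img"][v-12:v+12,u-12:u+12].reshape(-1,3).astype(int); s=(c.max(1)-c.min(1)<25)&(a[:,2]>.02)
            (x,y),r=cv2.minEnclosingCircle(a[s][:,:2].astype(np.float32))
            print("pin",np.round(np.nanmean(a[m],0),4),m.sum(),np.nanmax(a[:,2]).round(4),"seat",round(x,4),round(y,4),round(2*r,4))
        for nm,(u0,u1,v0,v1) in {"handle":(222,250,140,182),"dial":(200,245,275,312),"nut":(300,332,228,258),"ring":(390,416,276,304)}.items():
            a=w[v0:v1,u0:u1].reshape(-1,3); lo={"handle":.04,"dial":.01,"nut":.006,"ring":.005}[nm]; m=a[:,2]>lo
            print(nm,m.sum(),np.round(np.nanmin(a[m],0),3),np.round(np.nanmax(a[m],0),3))
            if nm=="dial":
                for z in (.03,.06,.09):
                    q=a[a[:,2]>z]; print(z,np.round(q.min(0),3),np.round(q.max(0),3))
    else:
        a=w[232:312,350:392].reshape(-1,3); 
        for lo,hi in ((.01,.035),(.04,.065),(.065,.13)):
            q=a[(a[:,2]>lo)&(a[:,2]<hi)]; print("dial",lo,np.round(q.min(0),3),np.round(q.max(0),3))
E
```

```text
top table z 0.0003764958918655026
r38 ztop 0.0368 n 142 c 0.3718 0.3223 diam 0.0387 bbox [0.3542 0.3892 0.3044 0.3415]
r48 ztop 0.0437 n 260 c 0.3926 0.1504 diam 0.1078 bbox [0.3545 0.4368 0.1051 0.1884]
r68 ztop 0.0557 n 627 c 0.4266 -0.109 diam 0.0677 bbox [ 0.3931  0.459  -0.1426 -0.076 ]
r58 ztop 0.0491 n 448 c 0.358 -0.2922 diam 0.0585 bbox [ 0.3298  0.386  -0.3211 -0.2642]
pin [0.6377 0.1136 0.0498] 21 0.0587 seat 0.6386 0.1151 0.0341
pin [0.6434 0.0241 0.0493] 22 0.0564 seat 0.6445 0.0241 0.0343
pin [ 0.6496 -0.0647  0.0483] 23 0.0559 seat 0.6498 -0.0647 0.0341
pin [ 0.6553 -0.1542  0.0493] 22 0.0571 seat 0.6567 -0.1551 0.0345
handle 148 [0.606 0.178 0.041] [0.663 0.188 0.084]
dial 527 [0.304 0.181 0.01 ] [0.355 0.225 0.118]
0.03 [0.307 0.181 0.03 ] [0.355 0.225 0.118]
0.06 [0.315 0.181 0.061] [0.349 0.223 0.118]
0.09 [0.315 0.181 0.091] [0.349 0.223 0.118]
nut 355 [ 0.418 -0.023  0.009] [0.465 0.025 0.027]
ring 210 [ 0.314 -0.221  0.005] [ 0.356 -0.173  0.017]
side table z 0.0010990214872832471
r38 ztop 0.0355 n 379 c 0.3702 0.3251 diam 0.0385 bbox [0.3516 0.3894 0.3063 0.3435]
r48 ztop 0.0419 n 365 c 0.3874 0.1601 diam 0.1249 bbox [0.3458 0.4372 0.1085 0.2099]
r68 ztop 0.054 n 344 c 0.4254 -0.1074 diam 0.0706 bbox [ 0.3931  0.4587 -0.142  -0.0728]
r58 ztop 0.0484 n 178 c 0.3588 -0.2911 diam 0.0619 bbox [ 0.3293  0.3863 -0.3207 -0.2603]
dial 0.01 [0.303 0.188 0.01 ] [0.351 0.227 0.035]
dial 0.04 [0.309 0.185 0.04 ] [0.354 0.227 0.065]
dial 0.065 [0.314 0.188 0.065] [0.348 0.228 0.118]
```

```bash
cat >> h.py <<'E'
def rel(x,y,z,yawdeg=None):
    from rig import telemetry
    s=telemetry.get_state(); p=s["position"]; w,a,b,c=s["ee_rot"]
    ty=np.array([2*(a*b-w*c),1-2*(a*a+c*c)]); yaw=np.degrees(np.arctan2(ty[1],ty[0]))
    print("pos",np.round(p,4),"yaw",round(yaw,2),"slide",np.round((np.array([x,y,z])-p)/.15,3),"w",round(s["width"],4),"t",round(s["clock"],2),"F",np.round(s["contact_force"],1), "" if yawdeg is None else round((yawdeg-yaw)/360,4))
E
python3 - <<'E'
from h import *
for n,(u,v) in {"top":(260,257),"side":(333,252)}.items():
    d=np.load(f"pics/{n}0.npz"); w=cloud(d)
    a=w[v-22:v+22,u-17:u+17].reshape(-1,3); b=a[abs(a[:,2]-.04)<.004]
    (x,y),r=cv2.minEnclosingCircle(b[:,:2].astype(np.float32)); print(n,x,y,2*r,len(b))
rel(.371,.3237,.15,3.8)
E
```

```text
top 0.41508588194847107 0.12906813621520996 0.04821426793932915 258
side 0.41386839747428894 0.1321723908185959 0.049094803631305695 325
pos [0.1866 0.5434 0.2305] yaw 71.05 slide [ 1.23  -1.464 -0.537] w 0.0856 t 0.1 F [-0.1 -0.8 -0.1] -0.1868
```

```bash
python3 -m creep '{"slide":[[1,-1,0],[1,-1,0],[1,-1,0],[1,-1,0],[1,-1,0],[1,-1,0],[1,-1,0],[1,-1,0],[1,-1,0]],"twist":[[0,0,-0.187],[0,0,-0.187],[0,0,-0.187],[0,0,-0.187],[0,0,-0.187],[0,0,-0.187],[0,0,-0.187],[0,0,-0.187],[0,0,-0.187]],"fingers":[1,1,1,1,1,1,1,1,1]}' 60; python3 -c "
from h import *
rel(.371,.3237,.10,3.8)"
```

```text
clock: 1.0
position: [0.3366, 0.3935, 0.2309]
ee_rot: [-0.0, 0.684, 0.73, -0.0]
contact_force: [0.8, 0.0, 0.6]
width: 0.0854
pos [0.3366 0.3935 0.2309] yaw 3.72 slide [ 0.229 -0.466 -0.873] w 0.0854 t 1.0 F [0.8 0.  0.6] 0.0002
```

```bash
python3 -m creep '{"slide":[[0.23,-0.466,-0.4],[0.23,-0.466,-0.7],[0.23,-0.466,-0.87],[0.23,-0.466,-0.87],[0.23,-0.466,-0.87],[0.23,-0.466,-0.87]],"twist":[[0,0,0],[0,0,0],[0,0,0],[0,0,0],[0,0,0],[0,0,0]],"fingers":[1,1,1,1,1,1]}'; python3 -c "
from h import *
rel(.371,.3237,.004,3.8)
from rig import optics
d=optics.get_image('wrist');cv2.imwrite('pics/w1.png',d['img'])
w=cloud(d);a=w.reshape(-1,3);b=a[(abs(a[:,2]-.034)<.004)&(np.hypot(a[:,0]-.371,a[:,1]-.324)<.035)]
print(len(b), cv2.minEnclosingCircle(b[:,:2].astype(np.float32)) if len(b) else '')
"
```

```text
clock: 1.6
position: [0.3726, 0.3256, 0.1026]
ee_rot: [0.0, 0.683, 0.73, 0.002]
contact_force: [-0.1, 0.6, -0.2]
width: 0.0856
pos [0.3726 0.3256 0.1026] yaw 3.8 slide [-0.01  -0.012 -0.657] w 0.0856 t 1.6 F [-0.1  0.6 -0.2] -0.0
1386 ((0.36854901909828186, 0.3246900141239166), 0.019072409719228745)
```

View pics/w1.png

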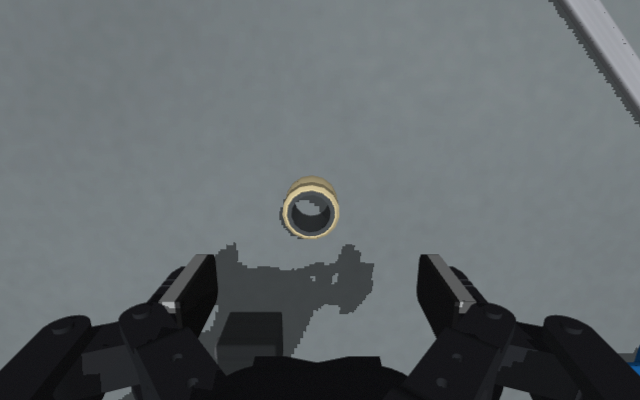

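The wrist view shows the 38 mm roller at (311,210), midway between the jaws at columns of about 215 and 420. Next I descend and grip it.

```bash
python3 -m creep '{"slide":[[0,0,-0.3],[0,0,-0.5],[0,0,-0.64],[0,0,-0.64],[0,0,-0.64],[0,0,-0.64],[0,0,-0.64],[0,0,-0.64],[0,0,-0.64],[0,0,-0.64],[0,0,-0.64],[0,0,-0.64],[0,0,-0.64]],"twist":[[0,0,0],[0,0,0],[0,0,0],[0,0,0],[0,0,0],[0,0,0],[0,0,0],[0,0,0],[0,0,0],[0,0,0],[0,0,0],[0,0,0],[0,0,0]],"fingers":[1,1,1,1,1,-1,-1,-1,-1,-1,-1,-1,-1]}' 50; python3 -c "
from h import *
rel(.655,-.1547,.17,3.8)"
```

```text
clock: 2.95
position: [0.3718, 0.3244, 0.0059]
ee_rot: [0.0, 0.684, 0.73, 0.001]
contact_force: [-2.0, -0.6, 8.0]
width: 0.0353
pos [0.3718 0.3244 0.0059] yaw 3.72 slide [ 1.888 -3.194  1.094] w 0.0353 t 2.95 F [-2.  -0.6  8. ] 0.0002
```

```bash
python3 -m creep '{"slide":[[0,0,0.15],[0,0,0.45],[0,0,0.75],[0,0,1],[0.2,-0.4,1],[0.45,-0.7,1],[0.7,-1,1],[0.95,-1,1],[0.95,-1,1],[0.95,-1,1]],"twist":[[0,0,0],[0,0,0],[0,0,0],[0,0,0],[0,0,0],[0,0,0],[0,0,0],[0,0,0],[0,0,0],[0,0,0]],"fingers":[-1,-1,-1,-1,-1,-1,-1,-1,-1,-1]}'; python3 -c "
from h import *
rel(.655,-.1547,.17,3.8)
from rig import optics
d=optics.get_image('wrist');cv2.imwrite('pics/w2.png',d['img'])
"
```

```text
clock: 3.95
position: [0.5158, 0.1728, 0.1546]
ee_rot: [0.0, 0.685, 0.729, 0.0]
contact_force: [-1.1, 0.5, -0.2]
width: 0.0355
pos [0.5158 0.1728 0.1546] yaw 3.55 slide [ 0.928 -2.183  0.103] w 0.0355 t 3.95 F [-1.1  0.5 -0.2] 0.0007
```

View pics/w2.png

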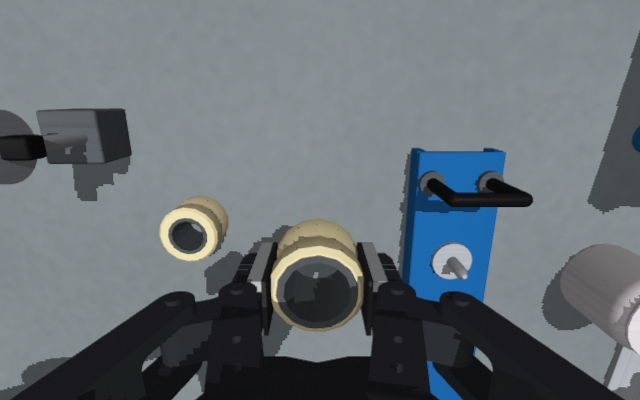

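The roller is held upright between the pads at (318,285), so I carry it to the far pin.

```bash
python3 -m creep '{"slide":[[0.3,-0.3,0],[0.5,-0.6,0],[0.7,-0.9,0],[0.93,-1,0]],"twist":[[0,0,0],[0,0,0],[0,0,0],[0,0,0]],"fingers":[-1,-1,-1,-1]}';python3 -m creep '{"slide":[[0,-0.3,0],[0,-0.6,0],[0,-0.9,0],[0,-1,0],[0,-1,0]],"twist":[[0,0,0],[0,0,0],[0,0,0],[0,0,0],[0,0,0]],"fingers":[-1,-1,-1,-1,-1]}'; python3 -c "
from h import *
rel(.6555,-.1547,.08,3.8)"
```

```text
clock: 4.4
position: [0.6452, 0.0278, 0.155]
ee_rot: [-0.001, 0.683, 0.73, -0.001]
contact_force: [1.4, 1.0, -0.4]
width: 0.0357
clock: 4.9
position: [0.6464, -0.1224, 0.1546]
ee_rot: [-0.001, 0.684, 0.729, -0.0]
contact_force: [-0.8, 1.6, -0.8]
width: 0.0359
pos [ 0.6464 -0.1224  0.1546] yaw 3.63 slide [ 0.06  -0.216 -0.497] w 0.0359 t 4.9 F [-0.8  1.6 -0.8] 0.0005
```

```bash
python3 -m creep '{"slide":[[0.06,-0.216,0],[0.06,-0.216,0],[0.06,-0.216,-0.2],[0.06,-0.216,-0.4],[0.06,-0.216,-0.4],[0.06,-0.216,-0.4]],"twist":[[0,0,0],[0,0,0],[0,0,0],[0,0,0],[0,0,0],[0,0,0]],"fingers":[-1,-1,-1,-1,-1,-1]}'; python3 -c "
from h import *
rel(.6555,-.1547,.034,3.8)
from rig import optics
d=optics.get_image('top');cv2.imwrite('pics/t3.png',d['img'][100:240,200:480].repeat(2,0).repeat(2,1))
w=cloud(d);print(np.round(w[128:160:4,382],3).tolist())
d=optics.get_image('wrist');cv2.imwrite('pics/w3.png',d['img'])
"
```

```text
clock: 5.5
position: [0.6562, -0.152, 0.0949]
ee_rot: [-0.001, 0.683, 0.73, 0.0]
contact_force: [0.6, 0.8, -0.5]
width: 0.0359
pos [ 0.6562 -0.152   0.0949] yaw 3.84 slide [-0.004 -0.018 -0.406] w 0.0359 t 5.5 F [ 0.6  0.8 -0.5] -0.0001
[[0.514, -0.059, 0.575], [0.51, -0.059, 0.573], [0.511, -0.061, 0.561], [0.507, -0.061, 0.561], [0.502, -0.06, 0.562], [0.496, -0.059, 0.569], [0.489, -0.057, 0.578], [0.483, -0.055, 0.586]]
```

View pics/w3.png

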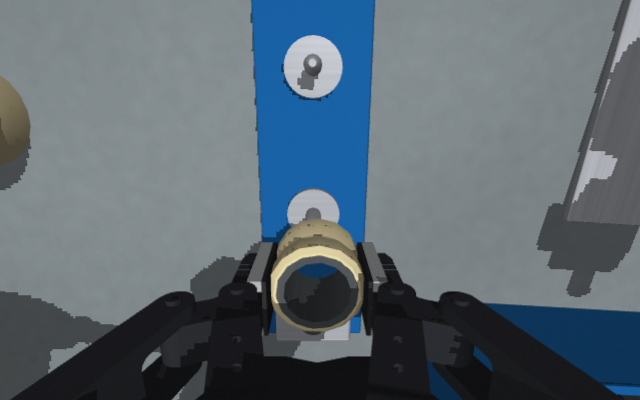

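View pics/t3.png

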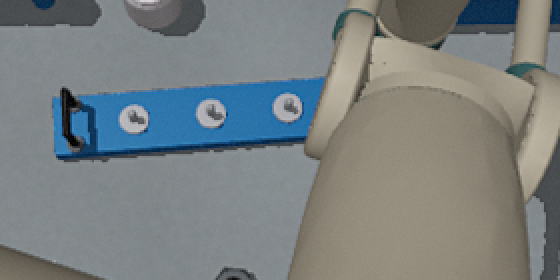

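The wrist view puts the rail's mid-line at about column 314 and the roller at 318. I lower it.

```bash
python3 -m creep '{"slide":[[0,-0.015,-0.1],[0,-0.015,-0.2],[0,-0.015,-0.3],[0,-0.015,-0.36],[0,-0.015,-0.39],[0,-0.015,-0.39],[0,-0.015,-0.39]],"twist":[[0,0,0],[0,0,0],[0,0,0],[0,0,0],[0,0,0],[0,0,0],[0,0,0]],"fingers":[-1,-1,-1,-1,-1,-1,-1]}'; python3 -c "
from h import *
rel(.6555,-.1547,.034,3.8)
from rig import optics
d=optics.get_image('wrist');cv2.imwrite('pics/w4.png',d['img'])
"
```

```text
clock: 6.3
position: [0.657, -0.1568, 0.0369]
ee_rot: [0.001, 0.684, 0.73, 0.0]
contact_force: [-0.2, -0.3, -0.8]
width: 0.0354
pos [ 0.657  -0.1568  0.0369] yaw 3.72 slide [-0.01   0.014 -0.019] w 0.0354 t 6.3 F [-0.2 -0.3 -0.8] 0.0002
```

View pics/w4.png

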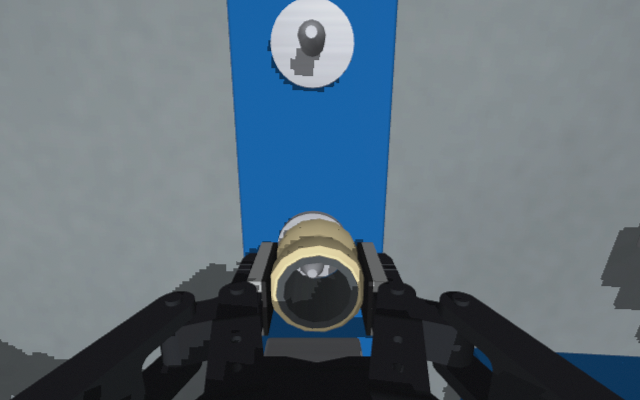

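The pin shows inside the bore at (313,272) with no contact force. I lower the last 2 mm, release and lift.

```bash
python3 -m creep '{"slide":[[0,0,-0.012],[0,0,-0.015],[0,0,-0.015],[0,0,-0.015],[0,0,-0.015],[0,0,-0.015],[0,0,-0.015],[0,0,0.2],[0,0,0.5],[0,0,0.9],[0,0,0.9]],"twist":[[0,0,0],[0,0,0],[0,0,0],[0,0,0],[0,0,0],[0,0,0],[0,0,0],[0,0,0],[0,0,0],[0,0,0],[0,0,0]],"fingers":[-1,-1,1,1,1,1,1,1,1,1,1]}'; python3 -c "
from h import *
rel(.4145,.1305,.1,3.8)
from rig import optics
d=optics.get_image('wrist');cv2.imwrite('pics/w5.png',d['img'])
w=cloud(d);a=w.reshape(-1,3);b=a[(abs(a[:,2]-.063)<.004)&(np.hypot(a[:,0]-.656,a[:,1]+.155)<.035)]
print(len(b), cv2.minEnclosingCircle(b[:,:2].astype(np.float32)) if len(b) else '')
"
```

```text
clock: 7.45
position: [0.66, -0.1578, 0.1785]
ee_rot: [0.006, 0.684, 0.73, 0.003]
contact_force: [0.7, -0.5, 1.2]
width: 0.0853
pos [ 0.66   -0.1578  0.1785] yaw 3.73 slide [-1.637  1.922 -0.523] w 0.0853 t 7.45 F [ 0.7 -0.5  1.2] 0.0002
965 ((0.6567688584327698, -0.15640324354171753), 0.01903398707509041)
```

View pics/w5.png

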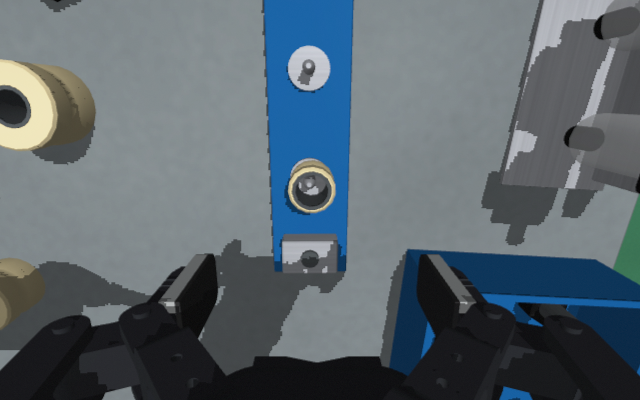

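The 38 mm roller is seated at (311,188), on the pin. Next is the 58 mm roller.

```bash
python3 -m creep '{"slide":[[-0.3,-0.2,0],[-0.6,-0.4,0],[-0.9,-0.6,0],[-1,-0.8,0],[-1,-0.8,0]],"twist":[[0,0,0],[0,0,0],[0,0,0],[0,0,0],[0,0,0]],"fingers":[1,1,1,1,1]}'; python3 -m creep '{"slide":[[-0.3,-0.09,-0.1],[-0.6,-0.09,-0.2],[-0.9,-0.09,-0.3],[-1,-0.09,-0.4],[-1,-0.09,-0.4],[-1,-0.09,-0.4]],"twist":[[0,0,0],[0,0,0],[0,0,0],[0,0,0],[0,0,0],[0,0,0]],"fingers":[1,1,1,1,1,1]}'; python3 -c "
from h import *
rel(.3585,-.2917,.004,3.8)
from rig import optics
d=optics.get_image('wrist');cv2.imwrite('pics/w6.png',d['img'])
w=cloud(d);a=w.reshape(-1,3);b=a[(abs(a[:,2]-.046)<.004)&(np.hypot(a[:,0]-.358,a[:,1]+.291)<.045)]
print(len(b), cv2.minEnclosingCircle(b[:,:2].astype(np.float32)) if len(b) else '')
"
```

```text
clock: 8.0
position: [0.5025, -0.28, 0.17]
ee_rot: [-0.001, 0.686, 0.728, -0.002]
contact_force: [-0.6, 0.4, 0.2]
width: 0.0854
clock: 8.6
position: [0.3573, -0.2902, 0.1111]
ee_rot: [0.0, 0.684, 0.73, 0.0]
contact_force: [-0.1, 0.4, 0.7]
width: 0.0852
pos [ 0.3573 -0.2902  0.1111] yaw 3.7 slide [ 0.008 -0.01  -0.714] w 0.0852 t 8.6 F [-0.1  0.4  0.7] 0.0003
4717 ((0.3555321991443634, -0.2916325628757477), 0.029194919392466545)
```

View pics/w6.png

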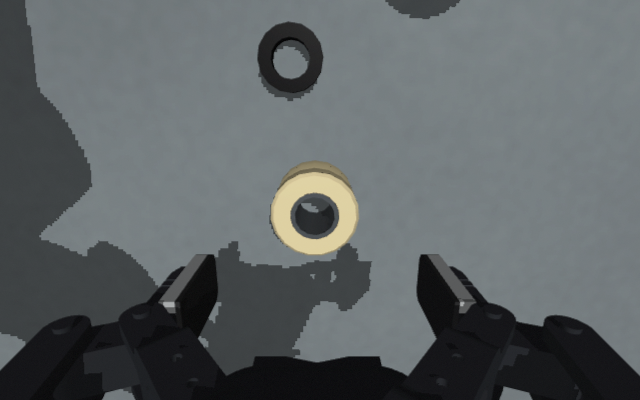

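The 58 mm roller is centred between the jaws at (315,212). I descend, grip and lift.

```bash
python3 -m creep '{"slide":[[0,-0.01,-0.3],[0,-0.01,-0.5],[0,-0.01,-0.65],[0,-0.01,-0.71],[0,-0.01,-0.71],[0,-0.01,-0.71],[0,-0.01,-0.71],[0,-0.01,-0.71],[0,-0.01,-0.71],[0,-0.01,-0.71],[0,-0.01,-0.71]],"twist":[[0,0,0],[0,0,0],[0,0,0],[0,0,0],[0,0,0],[0,0,0],[0,0,0],[0,0,0],[0,0,0],[0,0,0],[0,0,0]],"fingers":[1,1,1,1,1,-1,-1,-1,-1,-1,-1]}' 60;  python3 -m creep '{"slide":[[0,0,0.15],[0,0,0.45],[0,0,0.75],[0,0,1],[0,0,1]],"twist":[[0,0,0],[0,0,0],[0,0,0],[0,0,0],[0,0,0]],"fingers":[-1,-1,-1,-1,-1]}'; python3 -m creep '{"slide":[[0.3,0.3,0],[0.5,0.5,0],[0.7,0.7,0],[1,1,0],[1,1,0],[1,1,0]],"twist":[[0,0,0],[0,0,0],[0,0,0],[0,0,0],[0,0,0],[0,0,0]],"fingers":[-1,-1,-1,-1,-1,-1]}';python3 -c "
from h import *
rel(.6445,.0241,.1,3.8)
"
```

```text
clock: 9.75
position: [0.3575, -0.2926, 0.0065]
ee_rot: [0.002, 0.684, 0.73, -0.0]
contact_force: [0.2, 1.1, 6.1]
width: 0.0566
clock: 10.25
position: [0.3593, -0.2946, 0.1608]
ee_rot: [0.007, 0.684, 0.73, -0.0]
contact_force: [0.7, -1.4, -1.3]
width: 0.0566
clock: 10.85
position: [0.5072, -0.1399, 0.1541]
ee_rot: [-0.0, 0.682, 0.731, -0.0]
contact_force: [0.6, 0.2, -2.3]
width: 0.0565
pos [ 0.5072 -0.1399  0.1541] yaw 3.93 slide [ 0.915  1.093 -0.36 ] w 0.0565 t 10.85 F [ 0.6  0.2 -2.3] -0.0004
```

```bash
python3 -m creep '{"slide":[[0.3,0.3,0],[0.5,0.5,0],[0.7,0.7,0],[0.91,1,0],[0.91,1,0]],"twist":[[0,0,0],[0,0,0],[0,0,0],[0,0,0],[0,0,0]],"fingers":[-1,-1,-1,-1,-1]}'; python3 -m creep '{"slide":[[0,0.09,-0.1],[0,0.09,-0.3],[0,0.09,-0.4],[0,0.09,-0.4],[0,0.09,-0.4],[0,0.09,-0.4]],"twist":[[0,0,0],[0,0,0],[0,0,0],[0,0,0],[0,0,0],[0,0,0]],"fingers":[-1,-1,-1,-1,-1,-1]}';python3 -c "
from h import *
rel(.6445,.0241,.034,3.8)
from rig import optics
d=optics.get_image('wrist');cv2.imwrite('pics/w7.png',d['img'])
"
```

```text
clock: 11.35
position: [0.6453, 0.0114, 0.1539]
ee_rot: [-0.0, 0.683, 0.731, 0.001]
contact_force: [-0.4, -0.5, -1.8]
width: 0.0568
clock: 11.95
position: [0.6436, 0.0208, 0.0961]
ee_rot: [0.001, 0.684, 0.729, 0.001]
contact_force: [-0.7, 0.5, -1.5]
width: 0.0571
pos [0.6436 0.0208 0.0961] yaw 3.67 slide [ 0.006  0.022 -0.414] w 0.0571 t 11.95 F [-0.7  0.5 -1.5] 0.0004
```

View pics/w7.png

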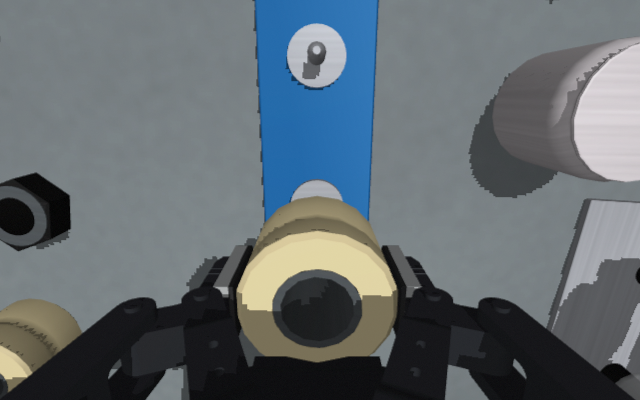

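The roller is upright and in line with the rail (roller at column 317, rail about 317). I lower it.

```bash
python3 -m creep '{"slide":[[0.005,0.02,-0.1],[0.005,0.02,-0.2],[0.005,0.02,-0.3],[0.005,0.02,-0.36],[0.005,0.02,-0.39],[0.005,0.02,-0.39],[0.005,0.02,-0.39]],"twist":[[0,0,0],[0,0,0],[0,0,0],[0,0,0],[0,0,0],[0,0,0],[0,0,0]],"fingers":[-1,-1,-1,-1,-1,-1,-1]}'; python3 -c "
from h import *
rel(.6445,.0241,.034,3.8)
from rig import optics
d=optics.get_image('wrist');cv2.imwrite('pics/w8.png',d['img'])
"
```

```text
clock: 12.7
position: [0.6444, 0.0248, 0.037]
ee_rot: [0.001, 0.684, 0.73, 0.0]
contact_force: [-0.4, 0.1, -1.2]
width: 0.0568
pos [0.6444 0.0248 0.037 ] yaw 3.73 slide [ 0.001 -0.004 -0.02 ] w 0.0568 t 12.7 F [-0.4  0.1 -1.2] 0.0002
```

View pics/w8.png

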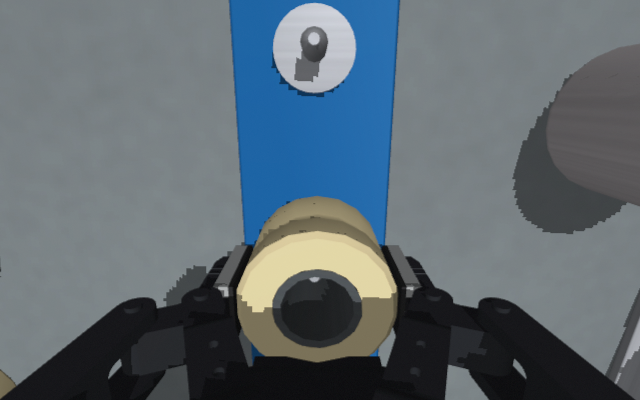

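The pin tip shows in the bore at (315,281) and there is no contact load. I release it.

```bash
python3 -m creep '{"slide":[[0,0,-0.01],[0,0,-0.012],[0,0,-0.012],[0,0,-0.012],[0,0,-0.012],[0,0,-0.012],[0,0,-0.012],[0,0,0.2],[0,0,0.5],[0,0,0.9],[0,0,0.9]],"twist":[[0,0,0],[0,0,0],[0,0,0],[0,0,0],[0,0,0],[0,0,0],[0,0,0],[0,0,0],[0,0,0],[0,0,0],[0,0,0]],"fingers":[-1,-1,1,1,1,1,1,1,1,1,1]}'; python3 -m creep '{"slide":[[-0.3,-0.2,0],[-0.6,-0.4,0],[-0.9,-0.6,0],[-1,-0.89,0],[-1,-0.89,0]],"twist":[[0,0,0],[0,0,0],[0,0,0],[0,0,0],[0,0,0]],"fingers":[1,1,1,1,1]}';python3 -m creep '{"slide":[[-0.3,0,-0.2],[-0.44,0,-0.4],[-0.44,0,-0.4],[-0.44,0,-0.4]],"twist":[[0,0,0],[0,0,0],[0,0,0],[0,0,0]],"fingers":[1,1,1,1]}';python3 -c "
from h import *
rel(.4257,-.1085,.004,3.8)
from rig import optics
d=optics.get_image('wrist');cv2.imwrite('pics/w9.png',d['img'])
w=cloud(d);a=w.reshape(-1,3);b=a[(abs(a[:,2]-.052)<.004)&(np.hypot(a[:,0]-.4257,a[:,1]+.1085)<.045)]
print(len(b), cv2.minEnclosingCircle(b[:,:2].astype(np.float32)) if len(b) else '')
d=optics.get_image('top');cv2.imwrite('pics/t9.png',d['img'][100:240,200:480].repeat(2,0).repeat(2,1))
w=cloud(d);a=w.reshape(-1,3);b=a[(abs(a[:,2]-.075)<.004)&(np.hypot(a[:,0]-.6445,a[:,1]-.0241)<.045)]
print(len(b), cv2.minEnclosingCircle(b[:,:2].astype(np.float32)) if len(b) else '')
"
```

```text
clock: 13.85
position: [0.6474, 0.0247, 0.1782]
ee_rot: [0.005, 0.684, 0.73, 0.004]
contact_force: [-0.2, -0.4, 0.3]
width: 0.086
clock: 14.35
position: [0.4906, -0.1119, 0.1712]
ee_rot: [0.0, 0.685, 0.728, -0.001]
contact_force: [0.8, 0.9, 0.0]
width: 0.0855
clock: 14.75
position: [0.4277, -0.1084, 0.1109]
ee_rot: [-0.0, 0.684, 0.73, 0.0]
contact_force: [0.3, -0.7, 0.1]
width: 0.0853
pos [ 0.4277 -0.1084  0.1109] yaw 3.7 slide [-0.013 -0.001 -0.713] w 0.0853 t 14.75 F [ 0.3 -0.7  0.1] 0.0003
7330 ((0.4244910478591919, -0.10771216452121735), 0.034129586070775986)
394 ((0.6463658213615417, 0.02428235113620758), 0.02932090498507023)
```

View pics/w9.png

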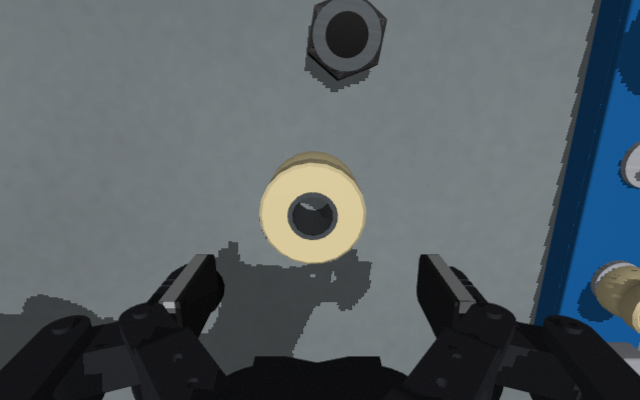

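View pics/t9.png

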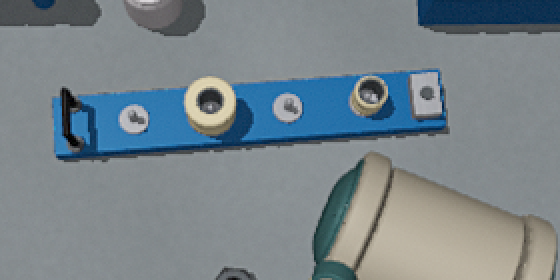

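Both placed rollers stand on their pins: the 58 at (211,105) and the 38 at (369,95) in the crop. The 68 is centred below the jaws at (313,213). I grip it.

```bash
python3 -m creep '{"slide":[[-0.012,0,-0.2],[-0.012,0,-0.4],[-0.012,0,-0.6],[-0.012,0,-0.7],[-0.012,0,-0.7],[-0.012,0,-0.7],[-0.012,0,-0.7],[-0.012,0,-0.7],[-0.012,0,-0.7],[-0.012,0,-0.7]],"twist":[[0,0,0],[0,0,0],[0,0,0],[0,0,0],[0,0,0],[0,0,0],[0,0,0],[0,0,0],[0,0,0],[0,0,0]],"fingers":[1,1,1,1,1,-1,-1,-1,-1,-1]}' 70;  python3 -m creep '{"slide":[[0,0,0.15],[0,0,0.45],[0,0,0.75],[0,0,1],[0,0,1]],"twist":[[0,0,0],[0,0,0],[0,0,0],[0,0,0],[0,0,0]],"fingers":[-1,-1,-1,-1,-1]}'; python3 -m creep '{"slide":[[0.25,0.3,0],[0.5,0.6,0],[0.7,0.8,0],[1,1,0],[1,1,0],[1,1,0]],"twist":[[0,0,0],[0,0,0],[0,0,0],[0,0,0],[0,0,0],[0,0,0]],"fingers":[-1,-1,-1,-1,-1,-1]}';python3 -c "
from h import *
rel(.638,.1145,.1,3.8)
"
```

```text
clock: 15.85
position: [0.4273, -0.1091, 0.0078]
ee_rot: [0.002, 0.684, 0.73, 0.001]
contact_force: [-2.2, -0.4, 6.8]
width: 0.0669
clock: 16.35
position: [0.4302, -0.1103, 0.1621]
ee_rot: [0.007, 0.684, 0.73, 0.003]
contact_force: [1.3, -0.0, -3.7]
width: 0.067
clock: 16.95
position: [0.5772, 0.0429, 0.1548]
ee_rot: [-0.0, 0.683, 0.731, -0.0]
contact_force: [-0.7, 0.0, -3.5]
width: 0.067
pos [0.5772 0.0429 0.1548] yaw 3.87 slide [ 0.405  0.477 -0.365] w 0.067 t 16.95 F [-0.7  0.  -3.5] -0.0002
```

```bash
python3 -m creep '{"slide":[[0.2,0.25,0],[0.4,0.48,0],[0.4,0.48,0],[0.4,0.48,-0.2],[0.4,0.48,-0.35],[0.4,0.48,-0.35],[0.4,0.48,-0.35]],"twist":[[0,0,0],[0,0,0],[0,0,0],[0,0,0],[0,0,0],[0,0,0],[0,0,0]],"fingers":[-1,-1,-1,-1,-1,-1,-1]}';python3 -c "
from h import *
rel(.638,.1145,.038,3.8)
from rig import optics
d=optics.get_image('wrist');cv2.imwrite('pics/w10.png',d['img'])
"
```

```text
clock: 17.65
position: [0.6348, 0.1123, 0.1035]
ee_rot: [-0.001, 0.684, 0.729, -0.001]
contact_force: [0.3, -0.7, -2.5]
width: 0.0669
pos [0.6348 0.1123 0.1035] yaw 3.67 slide [ 0.021  0.015 -0.436] w 0.0669 t 17.65 F [ 0.3 -0.7 -2.5] 0.0003
```

View pics/w10.png

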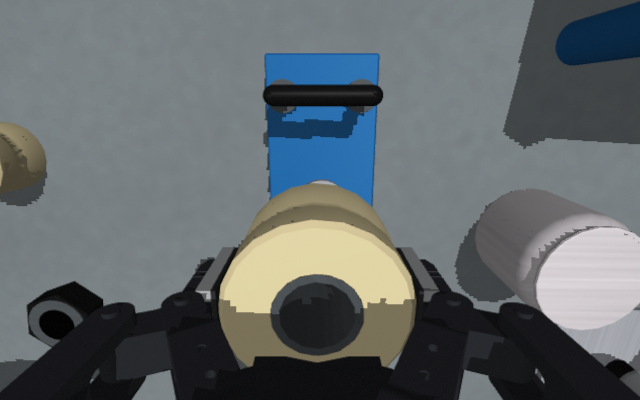

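The roller is upright, about 3 mm short of the rail's mid-line in x (317 against about 321), which agrees with the computed correction. I lower it.

```bash
python3 -m creep '{"slide":[[0.02,0.015,-0.1],[0.02,0.015,-0.2],[0.02,0.015,-0.3],[0.02,0.015,-0.38],[0.02,0.015,-0.43],[0.02,0.015,-0.43],[0.02,0.015,-0.43]],"twist":[[0,0,0],[0,0,0],[0,0,0],[0,0,0],[0,0,0],[0,0,0],[0,0,0]],"fingers":[-1,-1,-1,-1,-1,-1,-1]}'; python3 -c "
from h import *
rel(.638,.1145,.0368,3.8)
from rig import optics
d=optics.get_image('wrist');cv2.imwrite('pics/w11.png',d['img'])
"
```

```text
clock: 18.4
position: [0.6394, 0.1157, 0.0396]
ee_rot: [0.0, 0.684, 0.73, 0.0]
contact_force: [0.8, 0.1, -3.1]
width: 0.0669
pos [0.6394 0.1157 0.0396] yaw 3.73 slide [-0.009 -0.008 -0.019] w 0.0669 t 18.4 F [ 0.8  0.1 -3.1] 0.0002
```

View pics/w11.png

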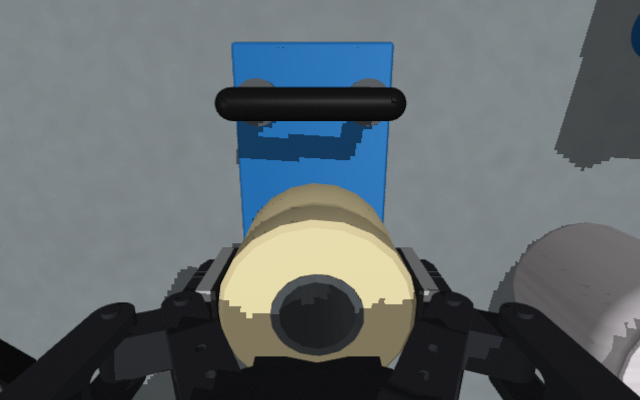

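The roller carries no contact load with its underside about 3 mm above the seat, so the pin is already inside the bore. I release it and go to the 48.

```bash
python3 -m creep '{"slide":[[0,0,-0.012],[0,0,-0.017],[0,0,-0.017],[0,0,-0.017],[0,0,-0.017],[0,0,-0.017],[0,0,-0.017],[0,0,0.2],[0,0,0.5],[0,0,0.9],[0,0,0.9]],"twist":[[0,0,0],[0,0,0],[0,0,0],[0,0,0],[0,0,0],[0,0,0],[0,0,0],[0,0,0],[0,0,0],[0,0,0],[0,0,0]],"fingers":[-1,-1,1,1,1,1,1,1,1,1,1]}'; python3 -m creep '{"slide":[[-0.3,0,0],[-0.6,0.05,0],[-0.9,0.1,0],[-1,0.1,0],[-1,0.1,0]],"twist":[[0,0,0],[0,0,0],[0,0,0],[0,0,0],[0,0,0]],"fingers":[1,1,1,1,1]}';python3 -m creep '{"slide":[[-0.3,0,0],[-0.48,0,0],[-0.48,0,-0.15],[-0.48,0,-0.3],[-0.48,0,-0.3]],"twist":[[0,0,0],[0,0,0],[0,0,0],[0,0,0],[0,0,0]],"fingers":[1,1,1,1,1]}';python3 -c "
from h import *
rel(.4145,.1305,.004,3.8)
from rig import optics
d=optics.get_image('wrist');cv2.imwrite('pics/w12.png',d['img'])
w=cloud(d);a=w.reshape(-1,3);b=a[(abs(a[:,2]-.04)<.004)&(np.hypot(a[:,0]-.4145,a[:,1]-.1305)<.035)]
print(len(b), cv2.minEnclosingCircle(b[:,:2].astype(np.float32)) if len(b) else '')
q=a[(a[:,2]>.01)&(a[:,2]<.13)&(a[:,0]<.36)&(a[:,0]>.28)&(a[:,1]>.16)&(a[:,1]<.25)];print(np.round(q.min(0),3),np.round(q.max(0),3))
d=optics.get_image('top');cv2.imwrite('pics/t12.png',d['img'][100:340,120:480].repeat(2,0).repeat(2,1))
w=cloud(d);a=w.reshape(-1,3);b=a[(abs(a[:,2]-.081)<.004)&(np.hypot(a[:,0]-.638,a[:,1]-.1145)<.045)]
print(len(b), cv2.minEnclosingCircle(b[:,:2].astype(np.float32)) if len(b) else '')
"
```

```text
clock: 19.55
position: [0.6426, 0.1159, 0.1814]
ee_rot: [0.004, 0.684, 0.73, 0.005]
contact_force: [0.5, 0.0, 0.1]
width: 0.0855
clock: 20.05
position: [0.4867, 0.1307, 0.1745]
ee_rot: [-0.0, 0.683, 0.73, -0.0]
contact_force: [0.9, 0.6, 0.8]
width: 0.0854
clock: 20.55
position: [0.417, 0.1302, 0.1274]
ee_rot: [-0.001, 0.684, 0.73, -0.001]
contact_force: [0.3, -0.0, -0.1]
width: 0.0856
pos [0.417  0.1302 0.1274] yaw 3.7 slide [-0.016  0.002 -0.822] w 0.0856 t 20.55 F [ 0.3 -0.  -0.1] 0.0003
2433 ((0.41240569949150085, 0.13042563199996948), 0.024115582928061485)
[0.311 0.183 0.01 ] [0.353 0.227 0.118]
604 ((0.640516459941864, 0.11563540250062943), 0.03431841358542442)
```

View pics/w12.png

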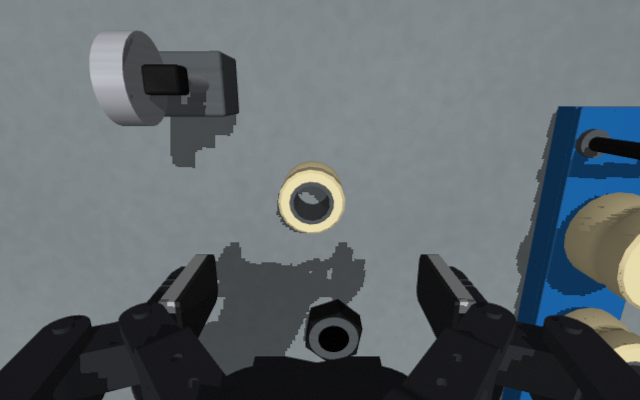

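View pics/t12.png

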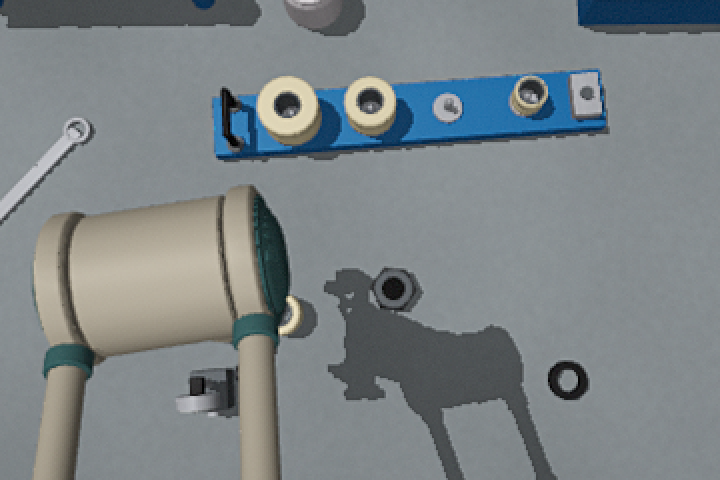

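Everything so far is seated. Before going down beside the dial at (170,85), I check the arm's clearance over it.

```bash
python3 -c "
from h import *
from rig import optics
d=optics.get_image('wrist');print(np.round(d['world_from_camera'],3)[:3,3])
for n in ('top','side'):
    d=optics.get_image(n); cv2.imwrite('pics/%s13.png'%n,d['img']); w=cloud(d);a=w.reshape(-1,3)
    q=a[(a[:,2]>.125)&(a[:,0]<.375)&(a[:,0]>.28)&(a[:,1]>.14)&(a[:,1]<.26)]
    print(n,len(q),np.round(np.nanmin(q,0),3) if len(q) else '')
"
```

```text
[0.414 0.202 0.272]
top 2833 [0.28  0.147 0.483]
side 64 [0.345 0.14  0.163]
```

View pics/side13.png

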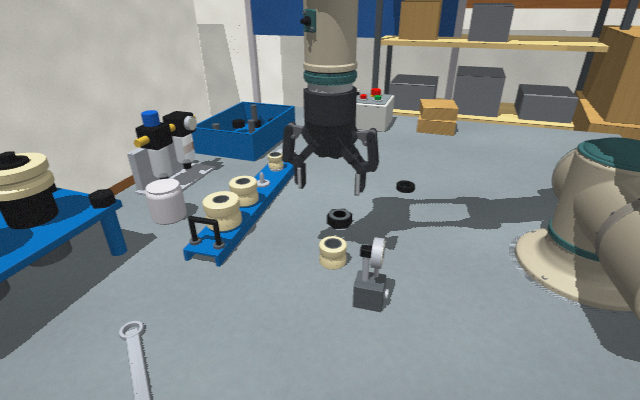

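The fingers and linkage stay at y ≤ about 0.145 and the dial begins at y 0.183, so it is clear. I descend and grip.

```bash
python3 -m creep '{"slide":[[-0.016,0,-0.2],[-0.016,0,-0.4],[-0.016,0,-0.6],[-0.016,0,-0.75],[-0.016,0,-0.81],[-0.016,0,-0.81],[-0.016,0,-0.81],[-0.016,0,-0.81],[-0.016,0,-0.81],[-0.016,0,-0.81],[-0.016,0,-0.81],[-0.016,0,-0.81]],"twist":[[0,0,0],[0,0,0],[0,0,0],[0,0,0],[0,0,0],[0,0,0],[0,0,0],[0,0,0],[0,0,0],[0,0,0],[0,0,0],[0,0,0]],"fingers":[1,1,1,1,1,1,-1,-1,-1,-1,-1,-1]}' 60;  python3 -m creep '{"slide":[[0,0,0.15],[0,0,0.45],[0,0,0.75],[0,0,1],[0,0,1]],"twist":[[0,0,0],[0,0,0],[0,0,0],[0,0,0],[0,0,0]],"fingers":[-1,-1,-1,-1,-1]}'; python3 -m creep '{"slide":[[0.25,-0.3,0],[0.5,-0.6,0],[0.7,-0.8,0],[1,-1,0],[1,-1,0],[1,-1,0]],"twist":[[0,0,0],[0,0,0],[0,0,0],[0,0,0],[0,0,0],[0,0,0]],"fingers":[-1,-1,-1,-1,-1,-1]}';python3 -c "
from h import *
rel(.6497,-.065,.1,3.8)
"
```

```text
clock: 22.0
position: [0.4153, 0.1308, 0.0092]
ee_rot: [0.001, 0.684, 0.73, 0.001]
contact_force: [-1.2, -0.5, 7.7]
width: 0.0458
clock: 22.5
position: [0.4185, 0.1313, 0.1635]
ee_rot: [0.004, 0.684, 0.73, 0.005]
contact_force: [1.6, -0.3, -0.5]
width: 0.046
clock: 23.1
position: [0.5655, -0.0208, 0.1567]
ee_rot: [-0.0, 0.685, 0.729, -0.0]
contact_force: [-0.3, 0.2, -1.4]
width: 0.0462
pos [ 0.5655 -0.0208  0.1567] yaw 3.59 slide [ 0.561 -0.295 -0.378] w 0.0462 t 23.1 F [-0.3  0.2 -1.4] 0.0006
```

```bash
python3 -m creep '{"slide":[[0.3,-0.15,0],[0.56,-0.295,0],[0.56,-0.295,0],[0.56,-0.295,-0.2],[0.56,-0.295,-0.38],[0.56,-0.295,-0.38],[0.56,-0.295,-0.38]],"twist":[[0,0,0],[0,0,0],[0,0,0],[0,0,0],[0,0,0],[0,0,0],[0,0,0]],"fingers":[-1,-1,-1,-1,-1,-1,-1]}';python3 -c "
from h import *
rel(.6497,-.065,.0395,3.8)
from rig import optics
d=optics.get_image('wrist');cv2.imwrite('pics/w14.png',d['img'])
"
```

```text
clock: 23.8
position: [0.6469, -0.0622, 0.1008]
ee_rot: [-0.001, 0.683, 0.73, -0.0]
contact_force: [-0.0, 0.4, -0.7]
width: 0.046
pos [ 0.6469 -0.0622  0.1008] yaw 3.79 slide [ 0.018 -0.019 -0.409] w 0.046 t 23.8 F [-0.   0.4 -0.7] 0.0
```

View pics/w14.png

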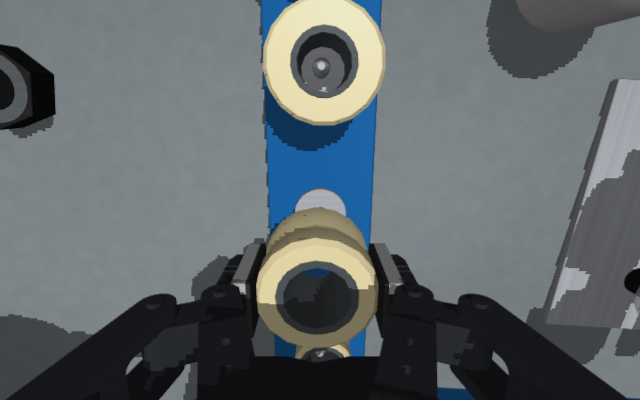

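The 48 is upright, about 3 mm left of the seat's centre (317 against 320), as the numbers say. I correct that and lower it.

```bash
python3 -m creep '{"slide":[[0.018,-0.016,-0.1],[0.018,-0.016,-0.2],[0.018,-0.016,-0.3],[0.018,-0.016,-0.37],[0.018,-0.016,-0.4],[0.018,-0.016,-0.4],[0.018,-0.016,-0.4]],"twist":[[0,0,0],[0,0,0],[0,0,0],[0,0,0],[0,0,0],[0,0,0],[0,0,0]],"fingers":[-1,-1,-1,-1,-1,-1,-1]}'; python3 -c "
from h import *
rel(.6497,-.065,.038,3.8)
from rig import optics
d=optics.get_image('wrist');cv2.imwrite('pics/w15.png',d['img'])
"
```

```text
clock: 24.55
position: [0.6519, -0.0662, 0.0414]
ee_rot: [0.001, 0.684, 0.73, 0.0]
contact_force: [0.2, -0.4, -0.5]
width: 0.0459
pos [ 0.6519 -0.0662  0.0414] yaw 3.73 slide [-0.014  0.008 -0.023] w 0.0459 t 24.55 F [ 0.2 -0.4 -0.5] 0.0002
```

View pics/w15.png

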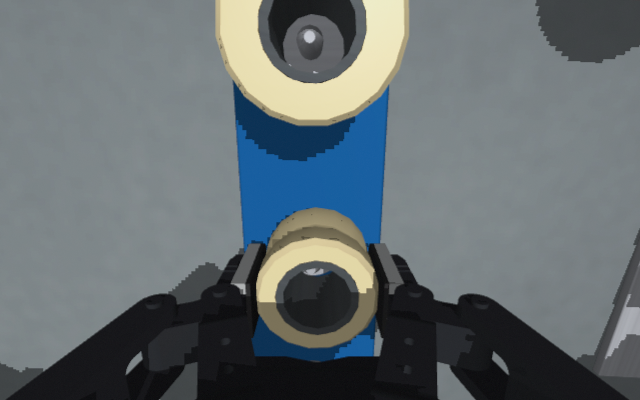

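The pin is in the bore at (313,271). I lower the last 3 mm, release, lift and move away to look.

```bash
python3 -m creep '{"slide":[[-0.01,0,-0.012],[-0.01,0,-0.02],[-0.01,0,-0.02],[-0.01,0,-0.02],[-0.01,0,-0.02],[-0.01,0,-0.02],[-0.01,0,-0.02],[-0.01,0,0.2],[-0.01,0,0.5],[-0.01,0,0.9],[-0.01,0,0.9]],"twist":[[0,0,0],[0,0,0],[0,0,0],[0,0,0],[0,0,0],[0,0,0],[0,0,0],[0,0,0],[0,0,0],[0,0,0],[0,0,0]],"fingers":[-1,-1,1,1,1,1,1,1,1,1,1]}'; python3 -m creep '{"slide":[[-0.3,0,0],[-0.6,-0.2,0],[-0.9,-0.5,0],[-1,-0.8,0],[-1,-0.8,0],[-1,-0.8,0]],"twist":[[0,0,0],[0,0,0],[0,0,0],[0,0,0],[0,0,0],[0,0,0]],"fingers":[1,1,1,1,1,1]}';python3 -m creep '{"slide":[[-0.3,0,0],[-0.6,-0.2,0],[-0.6,-0.5,0],[-0.6,-0.5,0],[-0.6,-0.5,0],[-0.6,-0.5,0],[-0.6,-0.5,0],[-0.6,-0.5,0]],"twist":[[0,0,0],[0,0,0],[0,0,0],[0,0,0],[0,0,0],[0,0,0],[0,0,0],[0,0,0]],"fingers":[1,1,1,1,1,1,1,1]}';python3 -c "
from h import *
from rig import optics
P=[(.6382,.1145),(.6442,.0242),(.6499,-.0648),(.656,-.1547)]
for n in ('top','side'):
  d=optics.get_image(n);cv2.imwrite('pics/%s16.png'%n,d['img'])
  a=cloud(d).reshape(-1,3)
  for (x,y),H,D in zip(P,(.052,.046,.040,.034),(68,58,48,38)):
    b=a[(abs(a[:,2]-.029-H)<.005)&(np.hypot(a[:,0]-x,a[:,1]-y)<.043)]
    if len(b):
      c,r=cv2.minEnclosingCircle(b[:,:2].astype(np.float32)); A=np.c_[b[:,:2]-b[:,:2].mean(0),np.ones(len(b))]; k=np.linalg.lstsq(A,b[:,2],rcond=None)[0]
      print(n,D,len(b),np.round(c,4),'diam',round(2*r,4),'base z',round(np.median(b[:,2])-H,4),'off pin mm',round(1e3*np.hypot(c[0]-x,c[1]-y),1),'slope',np.round(k[:2],3))
  q=a[(a[:,2]>.01)&(a[:,2]<.13)&(a[:,0]<.36)&(a[:,0]>.28)&(a[:,1]>.16)&(a[:,1]<.25)];print('dial',np.round(q.min(0),3),np.round(q.max(0),3))
rel(0,0,0)
"
```

```text
clock: 25.7
position: [0.6533, -0.0667, 0.1828]
ee_rot: [0.005, 0.684, 0.73, 0.003]
contact_force: [0.8, 0.3, -0.4]
width: 0.0856
clock: 26.3
position: [0.499, -0.1876, 0.1758]
ee_rot: [0.0, 0.685, 0.728, 0.0]
contact_force: [0.7, 0.6, -0.1]
width: 0.0852
clock: 27.1
position: [0.4103, -0.2599, 0.1757]
ee_rot: [-0.0, 0.683, 0.73, 0.0]
contact_force: [-0.3, 0.1, 0.1]
width: 0.0853
top 68 628 [0.6409 0.1156] diam 0.0686 base z 0.0299 off pin mm 2.9 slope [0.007 0.007]
top 58 419 [0.6461 0.0248] diam 0.0587 base z 0.0297 off pin mm 2.0 slope [ 0.007 -0.008]
top 48 255 [ 0.6515 -0.0679] diam 0.0492 base z 0.0296 off pin mm 3.5 slope [0.012 0.01 ]
top 38 130 [ 0.6583 -0.158 ] diam 0.0386 base z 0.0292 off pin mm 4.0 slope [0.012 0.006]
dial [0.305 0.181 0.012] [0.355 0.225 0.12 ]
side 68 543 [0.6395 0.1184] diam 0.069 base z 0.0299 off pin mm 4.1 slope [ 0.017 -0.023]
side 58 302 [0.6452 0.0267] diam 0.0611 base z 0.0298 off pin mm 2.7 slope [ 0.016 -0.022]
side 48 164 [ 0.6506 -0.0646] diam 0.0483 base z 0.0295 off pin mm 0.7 slope [ 0.013 -0.013]
side 38 88 [ 0.6585 -0.1554] diam 0.0407 base z 0.0289 off pin mm 2.6 slope [ 0.02 -0.01]
dial [0.303 0.185 0.01 ] [0.354 0.228 0.118]
pos [ 0.4101 -0.2603  0.1758] yaw 3.8 slide [-2.734  1.735 -1.172] w 0.0855 t 27.2 F [ 0.5 -0.1  0.4]
```

View pics/top16.png

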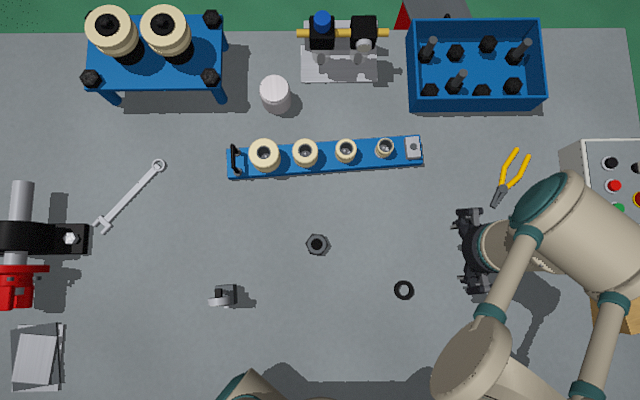

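View pics/side16.png

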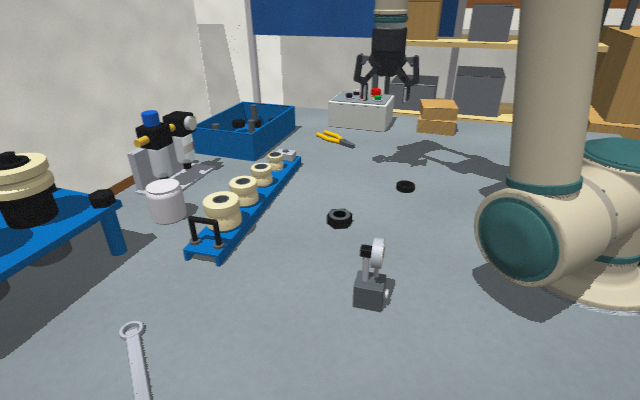

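All four rollers stand on their pins in size order from the handle, at (264,153), (305,151), (346,149) and (386,147) in the top view. The dial is unmoved at (222,295) and the arm is clear, so I hand the job in.

```bash
python3 -c "
from rig import order
print(order.sign_off())"
```

```text
the job is handed in; nothing more can be done
None
```

All four rollers are upright and down on their seats, in the order 68, 58, 48, 38 mm from the pull handle, and I handed the job in at about 27 s of the 102 s.

- **Position:** both cameras put each roller within about 4 mm of its pin axis, against the 11 mm allowed. The two views differ by up to about 3 mm, in line with the stated calibration.
- **Height and tilt:** undersides measured 28.9 to 29.9 mm above the table. Fitted tilt was no more than about 0.03 rad, which is near the measuring noise.
- **Dial indicator:** its outline matched the first pictures to within 1 to 2 mm, and it is still upright.
- **Arm:** it was clear of everything at the end. The highest tool force I read at the end of any move was about 8 N, when closing on the rollers.

No check failed. The sign-off itself reports no verdict.

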